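# Free the citrus press

### The job

The citrus press on the island was left wound down in its pot. Push its crank round, counter-clockwise seen from above, until the plate pulls free of the pot and the crank suddenly turns light; stop there, well within one more turn, so that the plate does not run up against the crossbar. Then draw the pot by its bow handle out along its rails to the end, and leave the kettle, pitcher, gaiwan and cup rack where they stand.

Things in the scene. Friction and masses are not known exactly. Their poses are not given: they have to be found in the camera images.
- press: Steel screw press, fixed. Origin on the vertical screw axis at worktop height; z up, y along its rails (the pot comes out towards -y). Base 200 mm (x) by 300 mm (y -215 to +85), 20 mm high. Posts 16 mm thick at x -85 and +85 mm; crossbar along x over them, 34 mm wide, 167 to 183 mm high, nuts to 193 mm. Below it a round plate 104 mm across with a rubber wiper, on the screw, sits somewhere down in the pot.
- hub (a point): Crank centre, on the screw axis, level with the top of the crank arm. The crank rises 8 mm per turn counter-clockwise seen from above. After up to 1/8 turn of slack it drags steadily, about 10 N at the knob when pushed slowly, for 1 to 2.6 turns, unknown; then the wiper leaves the pot and at once it takes under 2 N; the plate meets the crossbar 1.4 turns after. It stays where left.
- knob (a point): Centre (half-way up) of the crank's upright wooden knob, 24 mm thick, 50 mm tall, 72 mm from the screw axis. It stands on the end of a flat arm 16 mm wide, 7 mm thick, whose top lies 28 mm below this point; nothing else rises above the arm by more than 6 mm.
- handle (a point): Middle of the pot's bow handle: a level round bar 10 mm thick, 84 mm long, parallel to the press's x, 124 mm from the pot's axis on its -y side, centre 115 mm above the worktop. Between bar and pot wall is a gap 61 mm deep and 74 mm wide, open above and below, bounded by two side bars that slope down to the pot.
- pot (a joint): How far the pot has slid out along the rails (m): 0 under the plate, 0.14 at its end stop. It takes about 3 N, stays where left, cannot come out while the plate is in it, nor lift. Steel pot 116 mm across, rim 125 mm above the worktop.
- kettle: Tall glass kettle, 140 mm across and 218 mm tall, with a black handle that reaches 120 mm out along its x axis and a short spout; loose, origin under its centre.
- pitcher: Stainless steel pitcher, 94 mm across, 125 mm tall, handle reaching 87 mm out along its x axis; loose, origin under its centre.
- gaiwan: Celadon gaiwan, a lidded tea bowl on a saucer 108 mm across, 95 mm tall; loose, origin under its centre.
- cup_rack: Slotted bamboo rack, 76 mm (x) by 290 mm (y), with four small cups in it, 70 mm tall; loose, origin under its centre.

How it is judged:
On the way:
1. the plate has been wound up out of the pot, the pot still under it (z of plate_edge in the frame of press above 0.127 m and value of joint pot below 0.01 m), for 0.1 s.
At the end, for the whole second after the job is handed in: The pot is drawn out to within 10 mm of its end stop and at rest; the plate stands above the pot's rim and at least 1.5 mm short of the crossbar (value of joint pot above 0.13 m and velocity of joint pot below 0.01 m/s and z of plate_edge in the frame of press between 0.127 and 0.1385 m); the robot touches nothing.
It fails at once if the plate is run up against the crossbar (about 1.2 turns or more after the crank went light) (z of plate_edge in the frame of press above 0.1385 m).
It fails at once if the kettle is shifted by more than 20 mm (distance of kettle from where it was at the start of the episode above 0.02 m).
It fails at once if the pitcher is shifted by more than 20 mm (distance of pitcher from where it was at the start of the episode above 0.02 m).
It fails at once if the gaiwan is shifted by more than 20 mm (distance of gaiwan from where it was at the start of the episode above 0.02 m).
It fails at once if the cup rack is shifted by more than 20 mm (distance of cup_rack from where it was at the start of the episode above 0.02 m).
It also fails if it takes over 72 s, if anything falls off the work surface, if the arm or the gripper's body presses on something with over 40 N, if the wrist force passes 120 N, or if a joint passes its speed limit or range.

### The arm

A 6-joint arm with a two-finger parallel gripper is mounted at the origin on the work surface. World frame = base frame: x ahead of the robot, y to its left, z up, the work surface at z = 0. Lengths are in m, angles in rad, forces in N, time in s.
With the tool pointing down it reaches from about 0.35 to 0.775 m from the base axis. Payload 7.3 kg.
Tool frame: the origin (TCP) lies on the mounting face of the last link; the fingertips stand 178 mm ahead of it and the grasp point (between the pads) lies 159 mm ahead of it (robot.tcp_to_tips is the distance from the TCP to the fingertips, in m); z points along the fingers, y is the direction in which the jaws open and shut (so a half turn about z gives the same grasp; the last joint's range is limited). The gripper opens to 92 mm and grips with 3 to 60 N. Pads are 19 mm wide; open, the fingers measure 130 mm over their backs; the gripper's body (75 mm by 190 mm) begins 47 mm behind the grasp point.
Start: joints at [-1.458, 0.342, 1.524, -0, 1.275, -0.146], TCP at [0.134, -0.508, 0.405] pointing down, gripper open.
Joint ranges: [-2.53, 2.53], [-0.77, 2.02], [0.04, 2.7], [-1, 4.14], [0.28, 2.66], [-3.11, 3.11]. Speed limits (rad/s): [2.57, 2.57, 3.14, 3.14, 3.14, 3.14].

### API

Orientations are given as [roll, pitch, yaw] about the fixed x, y, z axes, in that order (R = Rz(yaw) Ry(pitch) Rx(roll)).
In Python, from cell import robot, viewer gives the robot as it stands.
- The arm moves only by the shell command python3 -m creep 'ROWS' [OPENING] [FORCE]. ROWS is JSON, a list that holds one entry, the list of rows, each a list of 6 numbers: the shift along the world's x, y, z in mm, then the turn, a rotation vector about the world's x, y, z in degrees. A call has 1 to 5 rows; each row shifts and turns the pose as measured when the row begins; what a row does not reach is not made up. A row lasts 1/12 s, in which the tool goes at most 41.7 mm and 7.16 degrees, less where a joint would pass 70% of its speed; a pose out of reach is approached as far as the arm can. A call with a gripper value outside its range is refused whole. OPENING is the closure, from -1 (fully open) to 1 (shut), set as the call begins (- or left out, the last holds). The fingers move at their own pace and stop on an object; FORCE is the grip in N (left out, the last holds). Time passes only in rows, so rows that do not move let the fingers close. It gives the time, the measured TCP pose, the force and the opening at its end, in the units of the state.
- robot.observe(): the state, without advancing time (a new reading comes with each control period).
- viewer.read_camera(name): name is "scene" or "top" or "wrist"; returns the picture (384x512x3 uint8, blue, green, red); there is no depth.
- viewer.camera_model(name): a dict with "fx", "fy", "cx", "cy" (pixels), "k1" (the pictures are not rectified: a ray, as slopes to the right and down, at radius r is drawn at 1 + k1 r^2 times it, then the intrinsics apply), "pose" (4x4, takes a point from camera to world coordinates); the wrist camera has in their place "mount" (4x4, takes a point from camera to tool coordinates, whose origin is the TCP and whose axes are the flange's). Camera axes: x right, y up, looking along -z (the intrinsics and any distortion apply to the point x, -y, -z); pixel columns grow to the right and rows downward; lengths in m; the calibration is good to about 2 mm. A picture is of the moment at which its call begins: read the wrist's pose just before it. camera_model takes no time and is no camera call.
- robot.hand_in(): hands the job in, once; it reports no verdict.
The state is a dict: "time": time; "qpos": joint angles; "qvel": joint speeds; "joint_efforts": joint torques, N m; "tool_pos": TCP position; "tool_rot": TCP orientation; "contact_force": force on the tool from outside, world axes, zero at the start; "torque": the same for the moment, N m; "opening": finger opening in m.
Only numpy, scipy, OpenCV 4.12 (cv2) and the standard library are available. Lean on these libraries where they do the work, as an engineer would, in place of code of your own. Each camera call takes 0.05 s, during which the arm holds its last target. There are 200 camera calls.

## Working session

There is one attempt and no reset: what is moved stays moved. The work goes in short steps, Python scripts to look and compute and a shell command to move; the robot and the scene stay as the last step left them, time stands still between calls to the robot, and variables do not carry over. Pictures are saved under pics/ and viewed, about 8 in all and at most 12, crops included, and the job is handed in when it is done.

```bash
ls; mkdir -p pics
python3 - <<'E'
from cell import robot, viewer
import cv2
s=robot.observe(); print(s)
for n in("scene","top"):
    cv2.imwrite(f"pics/{n}0.png",viewer.read_camera(n)); print(n,viewer.camera_model(n))
print(viewer.camera_model("wrist"))
E
```

```text
pics
{'time': 0.0, 'qpos': array([-1.45801668e+00,  3.42699076e-01,  1.52498374e+00,  3.30345850e-05,
        1.27536139e+00, -1.46009793e-01]), 'qvel': array([ 0.00036845, -0.00016311,  0.00062916,  0.00070921,  0.00066481,
       -0.00068849]), 'joint_efforts': array([-1.96921355e-03, -4.31250679e+01, -2.44222748e+01,  7.15678465e-02,
        5.58438292e-02, -1.33903059e-04]), 'tool_pos': array([ 0.13435977, -0.50738764,  0.40406864]), 'tool_rot': array([-3.14016115e+00, -2.42441051e-04,  2.58779624e-01]), 'contact_force': array([-0.23942804,  0.8406319 , -0.39782595]), 'torque': array([-0.04469523, -0.01365184,  0.00673288]), 'opening': 0.09179768740354512}
scene {'fx': 408.742056629521, 'fy': 408.742056629521, 'cx': 257.3813800464693, 'cy': 197.49085045114612, 'k1': -0.03882177411371338, 'pose': array([[ 0.26218195, -0.63099095,  0.73014454,  1.43566673],
       [ 0.96493653,  0.18127552, -0.18983327, -0.23883496],
       [-0.01257426,  0.75431399,  0.65639339,  0.99455282],
       [ 0.        ,  0.        ,  0.        ,  1.        ]])}
top {'fx': 436.9230911811834, 'fy': 436.9230911811834, 'cx': 258.3289337801657, 'cy': 191.34007606377688, 'k1': -0.0021183707654710963, 'pose': array([[-0.0138872 ,  0.99542913, -0.09448801,  0.36531382],
       [-0.99979834, -0.01519452, -0.01313044, -0.00793462],
       [-0.01450612,  0.09428661,  0.9954394 ,  1.47488593],
       [ 0.        ,  0.        ,  0.        ,  1.        ]])}
{'fx': 304.1646682511158, 'fy': 304.1646682511158, 'cx': 256.8468534832859, 'cy': 190.55198286212809, 'k1': 0.010740527688467918, 'mount': array([[-1.74054983e-04,  9.54150618e-01,  2.99326859e-01,
         7.98972112e-02],
       [ 9.99999465e-01,  4.71341955e-04, -9.20987608e-04,
        -1.43234094e-04],
       [-1.01984620e-03,  2.99326538e-01, -9.54150189e-01,
         2.01178476e-02],
       [ 0.00000000e+00,  0.00000000e+00,  0.00000000e+00,
         1.00000000e+00]])}
```

View pics/scene0.png

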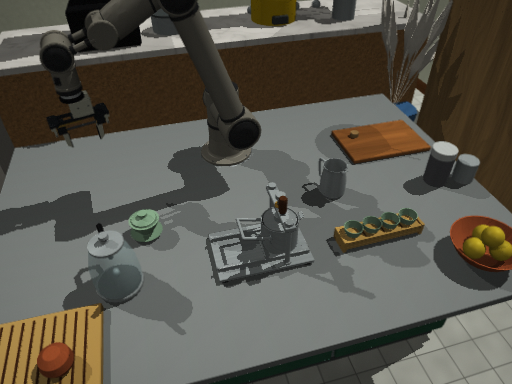

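View pics/top0.png

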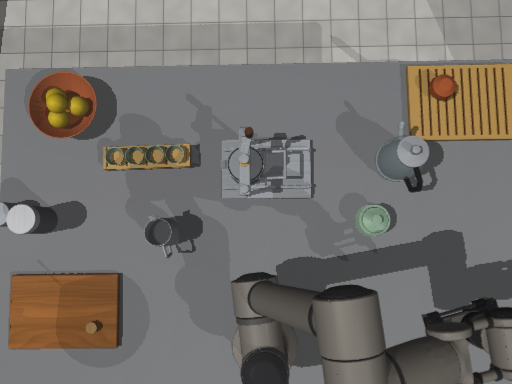

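```bash
cat > h.py <<'E'
import numpy as np, cv2
from cell import robot, viewer
from scipy.spatial.transform import Rotation as R
def ray(n,u,v,pose=None):
    m=viewer.camera_model(n); P=m["pose"] if pose is None else pose
    K=np.array([[m["fx"],0,m["cx"]],[0,m["fy"],m["cy"]],[0,0,1.]])
    p=cv2.undistortPoints(np.array([[[u,v]]],float),K,np.array([m["k1"],0,0,0,0]))[0,0]
    d=P[:3,:3]@np.array([p[0],-p[1],-1]); return P[:3,3],d/np.linalg.norm(d)
def plane(n,u,v,z,pose=None):
    o,d=ray(n,u,v,pose); return o+d*(z-o[2])/d[2]
def tri(a,b):
    (o1,d1),(o2,d2)=a,b
    t=np.linalg.lstsq(np.c_[d1,-d2],o2-o1,rcond=None)[0]
    p,q=o1+t[0]*d1,o2+t[1]*d2; return (p+q)/2,np.linalg.norm(p-q)
def wristpose(s):
    T=np.eye(4);T[:3,:3]=R.from_euler("xyz",s["tool_rot"]).as_matrix();T[:3,3]=s["tool_pos"]
    return T@viewer.camera_model("wrist")["mount"]
E
python3 - <<'E'
from h import *
a=cv2.imread("pics/scene0.png")[165:285,195:325]; b=cv2.imread("pics/top0.png")[115:215,205:325]
cv2.imwrite("pics/c1.png",np.vstack([cv2.resize(a,(520,0) if 0 else (520,480),interpolation=cv2.INTER_CUBIC)]))
cv2.imwrite("pics/c2.png",cv2.resize(b,(720,600),interpolation=cv2.INTER_CUBIC))
E
```

```text
(no output)
```

View pics/c1.png

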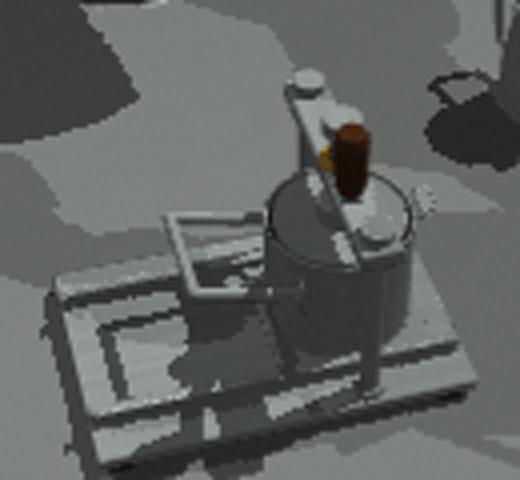

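View pics/c2.png

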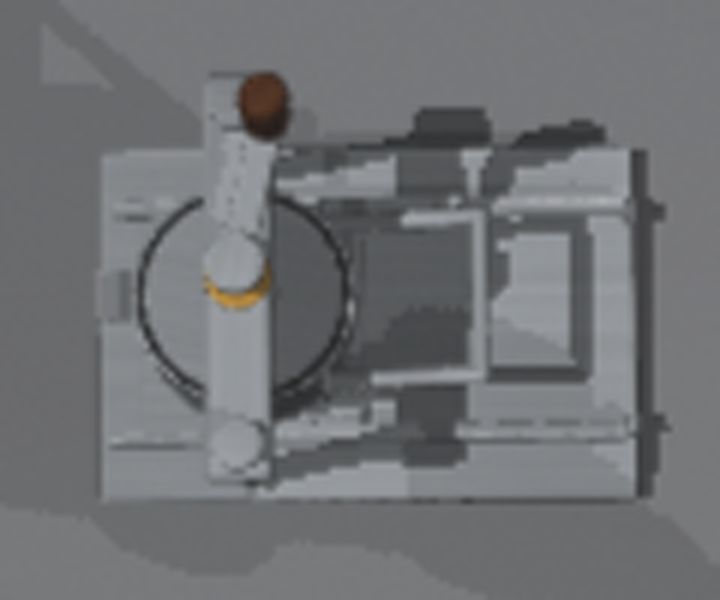

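Run:
```python
from h import *
S=lambda x,y:(195+x/4-.375,165+y/4-.375); T=lambda x,y:(205+x/6-.42,115+y/6-.42)
np.set_printoptions(precision=4,suppress=True)
P=[plane("top",*T(*c),.02) for c in[(102,150),(634,150),(636,497),(103,497)]]
print(np.array(P)); 
for a,b in((0,1),(3,2),(0,3),(1,2)):print(np.linalg.norm(P[a]-P[b]))
y=(P[0]+P[3]-P[1]-P[2]); yaw=np.arctan2(-y[0],y[1]); print("yaw",np.degrees(yaw))
u=y/np.linalg.norm(y); o=sum(P)/4+u*.065; print("origin",o)
print("hubcap tri",tri(ray("top",*T(234,262)),ray("scene",*S(342,116))))
print("knobtop tri",tri(ray("top",*T(262,95)),ray("scene",*S(352,130))))
for c in((480,215),(480,378)):print("handle ends",plane("top",*T(*c),.115))
print("rim",plane("top",*T(245,300),.125))
print("nut",tri(ray("top",*T(236,442)),ray("scene",*S(308,80))))
for n,c in dict(gai=(374,220),ket=(397,160),pitch=(160,232),rack=(147,156)).items(): print(n,plane("top",*c,.05))
```

```text
[[ 0.6814  0.1333  0.02  ]
 [ 0.6763 -0.1665  0.02  ]
 [ 0.4804 -0.1627  0.02  ]
 [ 0.4849  0.1339  0.02  ]]
0.29986118378297993
0.2966501158363325
0.19653681423358613
0.19594080260554542
yaw -0.9190061714034058
origin [0.5818 0.0495 0.02  ]
hubcap tri (array([0.5811, 0.0507, 0.2249]), np.float64(0.0016817980689176157))
knobtop tri (array([0.6512, 0.0344, 0.2739]), np.float64(0.001423020464810046))
handle ends [ 0.6227 -0.0745  0.115 ]
handle ends [ 0.5364 -0.0729  0.115 ]
rim [0.578 0.049 0.125]
nut (array([0.4969, 0.0515, 0.1924]), np.float64(0.00013622519715125067))
gai [ 0.4015 -0.3631  0.05  ]
ket [ 0.597 -0.446  0.05 ]
pitch [0.3724 0.3331 0.05  ]
rack [0.6238 0.3782 0.05  ]
```

```bash
python3 -m creep '[[[12,12,1,0,0,5],[22,22,1,0,0,7],[25,25,1,0,0,7],[25,25,1,0,0,7],[25,25,1,0,0,7]]]' 1 20; python3 -m creep '[[[25,25,1,0,0,7],[25,25,1,0,0,7],[25,25,1,0,0,7],[25,25,0,0,0,7],[25,25,0,0,0,7]]]'; python3 -m creep '[[[25,25,0,0,0,7],[25,25,0,0,0,0],[25,25,0,0,0,0],[25,25,0,0,0,0],[25,25,0,0,0,0]]]'
```

```text
time: 0.52
tool_pos: [0.242, -0.3984, 0.4061]
tool_rot: [-3.137, 0.0, 0.844]
contact_force: [0.4, -0.1, -0.3]
opening: 0.0626
time: 0.93
tool_pos: [0.371, -0.266, 0.4083]
tool_rot: [-3.135, -0.001, 1.47]
contact_force: [0.7, 0.0, 0.3]
opening: 0.0292
time: 1.35
tool_pos: [0.5006, -0.1326, 0.4073]
tool_rot: [-3.132, -0.002, 1.603]
contact_force: [0.1, -0.8, 0.2]
opening: 0.0011
```

```bash
python3 -m creep '[[[25,23,1,-0.5,0,-2],[25,23,1,0,0,0],[25,23,1,0,0,0],[25,23,1,0,0,0],[15,15,1,0,0,0]]]'; python3 -m creep '[[[10,8,0,0,0,0],[4,4,0,0,0,0],[0,0,0,0,0,0]]]'
cat > plan.py <<'E'
import sys; from h import *
HUB=np.array([.5812,.0503])*1000; a=np.array([19,9.5])
def C(th,extra=0):
    th=np.radians(th); t=np.array([-np.sin(th),np.cos(th)])
    return HUB+72*np.array([np.cos(th),np.sin(th)])-(12-extra)*t-a*np.clip(2.5*t,-1,1)
if __name__=="__main__":
    th,step,n=map(float,sys.argv[1:4]); z=float(sys.argv[4])
    s=robot.observe(); p=s["tool_pos"]*1000; print("pos",p.round(1),"rot",s["tool_rot"].round(3),"F",s["contact_force"].round(1),"t",s["time"])
    g=np.arange(-90,450,1.); e=[np.linalg.norm(C(q)-p[:2]) for q in g]; i=np.argmin(e); print("nearest theta",g[i],"err",round(e[i],1))
    cur=p[:2]; 
    for k in range(1,int(n)+1):
        c=C(th+step*k); print(int(th+step*k),np.round(c-cur,1).tolist(),end=" | " if k%5 else "\n"); cur=c
    print("dz",round(z-p[2],1))
E
python3 plan.py -13 6 15 412
python3 - <<'E'
from h import *
a=viewer.read_camera("scene")[165:285,215:345]; cv2.imwrite("pics/c3.png",cv2.resize(a,(520,480),interpolation=cv2.INTER_CUBIC))
E
```

```text
time: 1.77
tool_pos: [0.6211, -0.0161, 0.4098]
tool_rot: [-3.128, 0.005, 1.57]
contact_force: [-0.4, -0.5, 0.6]
opening: 0.0004
time: 2.02
tool_pos: [0.6381, 0.0011, 0.407]
tool_rot: [-3.125, 0.004, 1.576]
contact_force: [0.4, -0.1, 0.6]
opening: 0.0004
pos [638.1   1.1 407. ] rot [-3.125  0.004  1.576] F [ 0.4 -0.1  0.6] t 2.0167
nearest theta 343.0 err 9.0
-7 [7.3, 19.0] | -1 [6.7, 7.4] | 5 [6.0, 7.6] | 11 [5.1, 7.6] | 17 [4.2, 7.6]
23 [3.3, 7.5] | 29 [-1.7, 7.3] | 35 [-2.9, 7.1] | 41 [-3.7, 6.7] | 47 [-4.3, 6.3]
53 [-5.0, 5.8] | 59 [-5.5, 5.3] | 65 [-6.1, 4.6] | 71 [-6.5, 5.8] | 77 [-6.9, 5.7]
dz 5.0
```

View pics/c3.png

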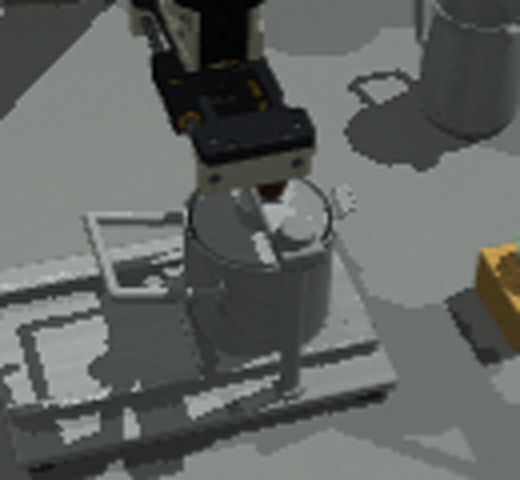

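```bash
python3 -m creep '[[[2,6,5,0.2,-1,0],[3,7,1,0,0,0],[3,7,0,0,0,0],[6,8,0,0,0,0],[6,8,0,0,0,0]]]'; python3 -m creep '[[[5,8,0,0,0,0],[4,8,0,0,0,0],[3,8,0,0,0,0],[-1,8,0,0,0,0],[-3,7,0,0,0,0]]]';python3 plan.py 29 6 15 413
```

```text
time: 2.48
tool_pos: [0.6555, 0.0329, 0.4142]
tool_rot: [-3.138, 0.006, 1.568]
contact_force: [-7.9, -11.2, -1.5]
opening: 0.0003
time: 2.9
tool_pos: [0.6629, 0.0628, 0.414]
tool_rot: [-3.122, 0.034, 1.557]
contact_force: [8.2, -11.5, -1.5]
opening: 0.0002
pos [662.9  62.8 414. ] rot [-3.122  0.034  1.557] F [  8.2 -11.5  -1.5] t 2.9
nearest theta 29.0 err 6.6
35 [3.2, 9.4] | 41 [-3.7, 6.7] | 47 [-4.3, 6.3] | 53 [-5.0, 5.8] | 59 [-5.5, 5.3]
65 [-6.1, 4.6] | 71 [-6.5, 5.8] | 77 [-6.9, 5.7] | 83 [-7.2, 5.0] | 89 [-7.4, 4.3]
95 [-7.6, 3.5] | 101 [-7.6, 2.7] | 107 [-7.6, 1.8] | 113 [-7.5, 0.9] | 119 [-7.3, -2.0]
dz -1.0
```

```bash
python3 -m creep '[[[2,9,0,1,-1,0],[-3,7,0,1,0,0],[-4,7,0,0.5,0,0],[-5,6,0,0.5,0,0],[-6,6,0,0.3,0,0]]]'; python3 -m creep '[[[-6,5,0,0,0,0],[-7,6,0,0,0,0],[-7,6,0,0,0,0],[-8,5,0,0,0,0],[-8,5,0,0,0,0]]]';python3 plan.py 85 6 15 414
```

```text
time: 3.32
tool_pos: [0.6498, 0.0863, 0.4143]
tool_rot: [3.138, 0.004, 1.544]
contact_force: [9.2, -9.2, -3.1]
opening: 0.0005
time: 3.73
tool_pos: [0.6216, 0.1057, 0.4158]
tool_rot: [3.105, 0.022, 1.533]
contact_force: [10.3, -9.1, -5.1]
opening: 0.0004
pos [621.6 105.7 415.8] rot [3.105 0.022 1.533] F [10.3 -9.1 -5.1] t 3.7333
nearest theta 78.0 err 9.2
91 [-10.7, 17.2] | 97 [-7.6, 3.2] | 103 [-7.6, 2.4] | 109 [-7.6, 1.5] | 115 [-7.5, 0.1]
121 [-7.2, -2.4] | 127 [-7.0, -3.2] | 133 [-6.6, -3.9] | 139 [-6.1, -4.5] | 145 [-5.6, -5.2]
151 [-5.1, -5.7] | 157 [-4.9, -6.2] | 163 [-8.4, -6.7] | 169 [-7.9, -7.0] | 175 [-7.2, -7.3]
dz -1.8
```

```bash
python3 - <<'E'
s=open("plan.py").read()
s=s.replace('p=s["tool_pos"]*1000;','Rm=R.from_euler("xyz",s["tool_rot"]); p=(s["tool_pos"]+Rm.apply([0,0,.16]))*1000; z-=160; print("rotfix",np.degrees((R.from_euler("xyz",[np.pi,0,np.pi/2])*Rm.inv()).as_rotvec()).round(1));')
open("plan.py","w").write(s)
E
python3 plan.py 78 6 10 414
```

```text
rotfix [1.3 2.1 2.2]
pos [627.4 102.  255.9] rot [3.105 0.022 1.533] F [10.3 -9.1 -5.1] t 3.7333
nearest theta 433.0 err 8.6
84 [-7.7, 16.2] | 90 [-7.5, 4.1] | 96 [-7.6, 3.3] | 102 [-7.6, 2.5] | 108 [-7.6, 1.7]
114 [-7.5, 0.6] | 120 [-7.3, -2.3] | 126 [-7.0, -3.1] | 132 [-6.6, -3.8] | 138 [-6.2, -4.4]
dz -1.9
```

```bash
python3 -m creep '[[[-3,8,-1,0.7,1,1],[-5,7,-1,0.7,1,1],[-7,5,0,0,0.5,0],[-8,4,0,0,0.5,0],[-8,3,0,0,0.5,0]]]'; python3 -m creep '[[[-8,3,0,0,0.5,0],[-8,2,0,0,0.5,0],[-8,1,0,0,0.5,0],[-8,-1,0,0,0.5,0],[-8,-3,0,0,0.5,0]]]';python3 plan.py 120 6 15 414
```

```text
time: 4.15
tool_pos: [0.5985, 0.1228, 0.4173]
tool_rot: [3.134, 0.022, 1.559]
contact_force: [12.0, -7.8, -3.2]
opening: 0.0003
time: 4.57
tool_pos: [0.5691, 0.1193, 0.4194]
tool_rot: [3.135, 0.036, 1.553]
contact_force: [14.1, 2.5, -8.5]
opening: 0.0003
rotfix [2.1 0.4 1. ]
pos [570.1 113.5 259.6] rot [3.135 0.036 1.553] F [14.1  2.5 -8.5] t 4.5667
nearest theta 129.0 err 11.4
126 [-2.5, 11.6] | 132 [-6.6, -3.8] | 138 [-6.2, -4.4] | 144 [-5.7, -5.1] | 150 [-5.2, -5.6]
156 [-4.5, -6.1] | 162 [-8.2, -6.6] | 168 [-8.0, -7.0] | 174 [-7.3, -7.2] | 180 [-6.6, -7.5]
186 [-5.8, -7.6] | 192 [-5.0, -7.6] | 198 [-4.1, -7.6] | 204 [-2.8, -7.5] | 210 [2.3, -7.3]
dz -5.6
```

```bash
python3 -m creep '[[[-5,4,-2,1,0.5,0.5],[-6,2,-2,1,0,0.5],[-6,-1,-1,0.5,0.3,0],[-6,-5,-1,0.3,0.3,0],[-6,-6,-1,0,0.3,0]]]'; python3 -m creep '[[[-5,-6,0,0,0.3,0],[-8,-6,0,0,0.3,0],[-8,-7,0,0,0.3,0],[-8,-7,0,0,0.3,0],[-7,-7,0,0,0.3,0]]]';python3 plan.py 174 6 20 416
```

```text
time: 4.98
tool_pos: [0.5539, 0.1084, 0.4207]
tool_rot: [3.096, -0.005, 1.566]
contact_force: [10.8, 7.5, -0.3]
opening: 0.0008
time: 5.4
tool_pos: [0.5307, 0.0784, 0.4233]
tool_rot: [3.067, -0.017, 1.566]
contact_force: [24.7, 6.3, -15.3]
opening: 0.0006
rotfix [-1.   4.3  0.3]
pos [542.6  81.1 263.7] rot [ 3.067 -0.017  1.566] F [ 24.7   6.3 -15.3] t 5.4
nearest theta 161.0 err 16.8
180 [-33.4, -9.3] | 186 [-5.8, -7.6] | 192 [-5.0, -7.6] | 198 [-4.1, -7.6] | 204 [-2.8, -7.5]
210 [2.3, -7.3] | 216 [3.1, -7.0] | 222 [3.8, -6.6] | 228 [4.4, -6.2] | 234 [5.1, -5.7]
240 [5.6, -5.2] | 246 [6.1, -4.5] | 252 [6.6, -6.0] | 258 [7.0, -5.6] | 264 [7.2, -4.9]
270 [7.5, -4.1] | 276 [7.6, -3.3] | 282 [7.6, -2.5] | 288 [7.6, -1.7] | 294 [7.5, -0.6]
dz -7.7
```

```bash
cat > plan.py <<'E'
import sys; from h import *
HUB=np.array([.5812,.0503])*1000; a=np.array([19,9.5])
K=lambda th:HUB+72*np.array([np.cos(np.radians(th)),np.sin(np.radians(th))])
def C(th):
    r=np.radians(th); t=np.array([-np.sin(r),np.cos(r)])
    return K(th)-12*t-a*np.clip(2*t,-1,1)
lo,step,n,z,g=map(float,sys.argv[1:6])   # rough knob angle now, deg/row, rows, TCP z, gain
s=robot.observe(); Rm=R.from_euler("xyz",s["tool_rot"]); p=(s["tool_pos"]+Rm.apply([0,0,.16]))*1000
F=s["contact_force"]
d=lambda th:np.linalg.norm(np.maximum(abs(K(th)-p[:2])-a,0))-12
ths=np.arange(lo-25,lo+45,.5); ok=[q for q in ths if d(q)>=0 and d(q-1)<0]
th=ok[-1] if ok else ths[np.argmin([abs(d(q)) for q in ths])]
t=np.array([-np.sin(np.radians(th)),np.cos(np.radians(th))])
print("theta",th,"gap",round(d(th),1),"tip",p.round(1),"F",F.round(1),"Ftan",(F[:2]@-t).round(1),"t",round(s["time"],2))
print("rotfix",np.degrees((R.from_euler("xyz",[np.pi,0,np.pi/2])*Rm.inv()).as_rotvec()).round(1),"dz",round(z-160-p[2],1),"C(th)-tip",(C(th)-p[:2]).round(1))
print(*[f"{th+step*k:.0f}:"+str(((C(th+step*k)-C(th+step*k-step))*g).round(1).tolist()) for k in range(1,int(n)+1)],sep="  ")
E
python3 -m creep '[[[4,8,-3,-0.5,1,0],[-6,8,-3,0,1,0],[-10,2,-2,0,1,0],[-4,0,0,0,0,0]]]';python3 plan.py 165 6 10 416 1.1
```

```text
time: 5.73
tool_pos: [0.5154, 0.0972, 0.4156]
tool_rot: [3.117, -0.009, 1.563]
contact_force: [0.5, 0.4, 0.1]
opening: 0.0007
theta 159.0 gap 1.0 tip [519.3  98.6 255.7] F [0.5 0.4 0.1] Ftan 0.6 t 5.73
rotfix [-0.5  1.4  0.4] dz 0.3 C(th)-tip [12.6 -1.8]
165:[-8.0, -7.5]  171:[-7.4, -7.8]  177:[-6.6, -8.1]  183:[-5.8, -8.3]  189:[-4.9, -8.4]  195:[-3.9, -8.4]  201:[-2.9, -8.3]  207:[-1.9, -8.1]  213:[1.0, -7.9]  219:[3.8, -7.5]
```

```bash
python3 -m creep '[[[0,-6,0,-0.3,1,0],[-2,-8,0,0,0.4,0],[-3,-9,0,0,0,0],[-6,-8,0,0,0,0],[-5,-8,0,0,0,0]]]';python3 plan.py 180 6 10 416 1.1
```

```text
time: 6.15
tool_pos: [0.5, 0.0628, 0.4175]
tool_rot: [3.13, -0.02, 1.57]
contact_force: [8.4, 11.9, -3.3]
opening: 0.0005
theta 185.5 gap 1.0 tip [501.8  65.9 257.5] F [ 8.4 11.9 -3.3] Ftan 11.1 t 6.15
rotfix [-1.1  0.6  0.1] dz -1.5 C(th)-tip [ 3.  -1.1]
192:[-4.5, -8.4]  198:[-3.5, -8.4]  204:[-2.5, -8.2]  210:[-1.5, -8.0]  216:[3.0, -7.7]  222:[4.1, -7.3]  228:[4.8, -6.9]  234:[5.5, -6.3]  240:[6.2, -5.7]  246:[6.7, -6.8]
```

```bash
python3 -m creep '[[[-3,-9,-1,-0.6,0.3,0],[-3,-8,-1,-0.6,0.3,0],[-2,-8,0,-0.2,0,0],[-1,-8,0,-0.2,0,0],[3,-8,0,-0.2,0,0]]]';python3 -m creep '[[[4,-7,0,-0.2,0,0],[5,-7,0,-0.2,-0.2,0],[6,-6,0,-0.1,-0.2,0],[6,-6,0,-0.1,-0.2,0],[7,-6,0,0,-0.2,0]]]';python3 plan.py 240 6 15 417 1.1
```

```text
time: 6.57
tool_pos: [0.4953, 0.0276, 0.4185]
tool_rot: [3.124, -0.014, 1.575]
contact_force: [-1.6, 12.5, -0.1]
opening: 0.0005
time: 6.98
tool_pos: [0.5169, 0.0001, 0.419]
tool_rot: [3.131, -0.024, 1.581]
contact_force: [-7.8, 9.7, 2.9]
opening: 0.0004
theta 242.5 gap 1.2 tip [518.5   3.9 259. ] F [-7.8  9.7  2.9] Ftan 11.4 t 6.98
rotfix [-1.4  0.6 -0.6] dz -2.0 C(th)-tip [-0.2 -3.1]
248:[7.0, -6.7]  254:[7.4, -6.0]  260:[7.8, -5.3]  266:[8.1, -4.5]  272:[8.3, -3.6]  278:[8.4, -2.8]  284:[8.4, -1.8]  290:[8.3, -0.9]  296:[8.2, 0.0]  302:[7.9, 1.8]  308:[7.6, 3.7]  314:[7.1, 4.5]  320:[6.6, 5.2]  326:[6.0, 5.8]  332:[7.0, 6.4]
```

```bash
python3 -m creep '[[[6,-8,-1,-0.8,0,-0.3],[7,-7,-1,-0.6,-0.2,-0.3],[8,-6,0,-0.2,-0.2,0],[8,-5,0,0,-0.3,0],[8,-4,0,0,-0.3,0]]]';python3 -m creep '[[[8,-3,0,0,-0.3,0],[9,-2,0,0,-0.3,0],[8,-1,0,0,-0.2,0],[8,0,0,0,-0.2,0],[8,2,0,0,-0.2,0]]]';python3 plan.py 296 6 15 417 1.1
```

```text
time: 7.4
tool_pos: [0.5461, -0.0271, 0.4161]
tool_rot: [-3.136, -0.011, 1.575]
contact_force: [-10.6, 6.9, 3.6]
opening: 0.0005
time: 7.82
tool_pos: [0.5788, -0.0302, 0.4167]
tool_rot: [-3.122, -0.02, 1.579]
contact_force: [-11.4, -6.7, 5.6]
opening: 0.0007
theta 291.5 gap 1.0 tip [575.6 -27.  256.8] F [-11.4  -6.7   5.6] Ftan 13.1 t 7.82
rotfix [-1.2 -1.2 -0.5] dz 0.2 C(th)-tip [ 1.8 -1.1]
298:[8.1, 0.2]  304:[7.8, 2.2]  310:[7.5, 3.8]  316:[7.0, 4.6]  322:[6.5, 5.3]  328:[5.9, 5.9]  334:[7.5, 6.5]  340:[8.6, 7.1]  346:[8.0, 7.5]  352:[7.3, 7.8]  358:[6.5, 8.1]  364:[5.7, 8.3]  370:[4.8, 8.4]  376:[3.8, 8.4]  382:[2.8, 8.3]
```

```bash
python3 -m creep '[[[9,-1,0,-0.6,-0.6,-0.3],[8,1,0,-0.3,-0.6,-0.3],[8,3,0,0,-0.3,0],[7,4,0,0,-0.2,0],[7,5,0,0.2,-0.2,0]]]';python3 -m creep '[[[6,6,0,0.2,-0.2,0],[7,6,0,0.3,-0.2,0],[9,7,0,0.3,-0.2,0],[8,7,0,0.3,0,0],[8,8,0,0.3,0,0]]]';python3 plan.py 346 6 15 418 1.1
```

```text
time: 8.23
tool_pos: [0.6097, -0.0218, 0.4164]
tool_rot: [-3.117, -0.004, 1.567]
contact_force: [-8.6, -7.6, 2.6]
opening: 0.0004
time: 8.65
tool_pos: [0.6419, 0.0013, 0.4167]
tool_rot: [-3.098, -0.009, 1.558]
contact_force: [-6.3, -9.2, 0.2]
opening: 0.0006
theta 339.5 gap 0.7 tip [634.9   2.9 256.9] F [-6.3 -9.2  0.2] Ftan 10.8 t 8.65
rotfix [-0.6 -2.5  0.7] dz 1.1 C(th)-tip [-3.8  1.4]
346:[8.0, 7.5]  352:[7.3, 7.8]  358:[6.5, 8.1]  364:[5.7, 8.3]  370:[4.8, 8.4]  376:[3.8, 8.4]  382:[2.8, 8.3]  388:[1.8, 8.1]  394:[-1.4, 7.8]  400:[-3.8, 7.5]  406:[-4.6, 7.0]  412:[-5.3, 6.5]  418:[-5.9, 5.9]  424:[-6.5, 6.4]  430:[-7.1, 6.6]
```

```bash
python3 -m creep '[[[6,8,1,-0.3,-1,0.5],[6,8,0,-0.2,-1,0.2],[6,8,0,0,-0.4,0],[6,8,0,0,0,0],[5,8,0,0.2,0,0]]]';python3 -m creep '[[[4,8,0,0.3,0,0],[3,8,0,0.3,0,0],[2,8,0,0.3,0,0],[0,8,0,0.3,0,0],[-3,8,0,0.3,0,0]]]';python3 plan.py 396 6 15 419 1.1
```

```text
time: 9.07
tool_pos: [0.6668, 0.0284, 0.416]
tool_rot: [-3.111, 0.02, 1.56]
contact_force: [-6.8, -10.1, 0.7]
opening: 0.0004
time: 9.48
tool_pos: [0.6705, 0.0532, 0.4163]
tool_rot: [-3.093, 0.022, 1.548]
contact_force: [8.4, -11.5, -1.2]
opening: 0.0007
theta 378.0 gap 1.2 tip [662.6  49.9 256.5] F [  8.4 -11.5  -1.2] Ftan 13.5 t 9.48
rotfix [ 1.2 -2.8  1.4] dz 2.5 C(th)-tip [2.5 1.8]
384:[2.4, 8.2]  390:[1.4, 8.0]  396:[-3.4, 7.7]  402:[-4.1, 7.3]  408:[-4.9, 6.8]  414:[-5.6, 6.3]  420:[-6.2, 5.7]  426:[-6.8, 6.9]  432:[-7.2, 6.3]  438:[-7.6, 5.6]  444:[-8.0, 4.8]  450:[-8.2, 4.0]  456:[-8.4, 3.1]  462:[-8.4, 2.2]  468:[-8.4, 1.3]
```

```bash
python3 -m creep '[[[2,9,1,0.8,-1,0.7],[0,9,1,0.6,-0.8,0.7],[-3,9,0,0.3,-0.5,0],[-4,8,0,0.3,0,0],[-5,8,0,0.3,0,0]]]';python3 -m creep '[[[-5,7,0,0.3,0,0],[-6,7,0,0.3,0.2,0],[-6,7,0,0.3,0.2,0],[-7,7,0,0.2,0.2,0],[-7,6,0,0.2,0.3,0]]]';python3 plan.py 430 6 15 420 1.1
```

```text
time: 9.9
tool_pos: [0.6598, 0.0783, 0.418]
tool_rot: [-3.124, 0.013, 1.558]
contact_force: [9.5, -10.0, -3.3]
opening: 0.0006
time: 10.32
tool_pos: [0.6347, 0.0987, 0.4195]
tool_rot: [-3.135, 0.012, 1.546]
contact_force: [12.1, -6.6, -4.2]
opening: 0.0006
theta 428.0 gap 0.5 tip [633.6  96.8 259.5] F [12.1 -6.6 -4.2] Ftan 13.7 t 10.32
rotfix [ 0.7 -0.4  1.4] dz 0.5 C(th)-tip [4.7 8.6]
434:[-7.4, 6.1]  440:[-7.8, 5.3]  446:[-8.1, 4.6]  452:[-8.3, 3.7]  458:[-8.4, 2.8]  464:[-8.4, 1.9]  470:[-8.3, 1.0]  476:[-8.2, 0.0]  482:[-7.9, -1.5]  488:[-7.6, -3.6]  494:[-7.2, -4.4]  500:[-6.7, -5.1]  506:[-6.1, -5.8]  512:[-6.7, -6.4]  518:[-8.7, -6.9]
```

```bash
python3 -m creep '[[[0,9,0,0.5,0,0.7],[-5,9,0,0.4,0,0.7],[-7,8,0,0.3,0.2,0],[-8,6,0,0.2,0.3,0],[-8,4,0,0,0.3,0]]]';python3 -m creep '[[[-8,4,0,0,0.4,0],[-8,2,0,0,0.4,0],[-8,1,0,0,0.4,0],[-8,0,0,0,0.4,0],[-8,-1,0,0,0.4,0]]]';python3 plan.py 475 6 15 421 1.1
```

```text
time: 10.73
tool_pos: [0.6109, 0.1133, 0.42]
tool_rot: [-3.133, 0.031, 1.556]
contact_force: [12.0, -3.5, -3.5]
opening: 0.0003
time: 11.15
tool_pos: [0.5783, 0.1101, 0.4212]
tool_rot: [-3.13, 0.042, 1.549]
contact_force: [15.2, -1.2, -6.8]
opening: 0.0005
theta 480.5 gap 0.6 tip [576.3 103.4 261.3] F [15.2 -1.2 -6.8] Ftan 12.5 t 11.15
rotfix [ 2.4 -0.7  1.3] dz -0.3 C(th)-tip [-2.3 24.5]
486:[-7.7, -3.4]  492:[-7.3, -4.2]  498:[-6.8, -4.9]  504:[-6.2, -5.6]  510:[-5.9, -6.2]  516:[-8.9, -6.8]  522:[-8.3, -7.3]  528:[-7.6, -7.7]  534:[-6.9, -8.0]  540:[-6.1, -8.2]  546:[-5.2, -8.4]  552:[-4.3, -8.4]  558:[-3.3, -8.4]  564:[-2.3, -8.2]  570:[-1.0, -8.0]
```

```bash
python3 -m creep '[[[5,8,0,1,-0.3,0.6],[0,8,0,1,-0.3,0.6],[-6,4,0,0.4,0,0],[-8,-2,0,0,0,0],[-7,-5,0,0,0,0]]]';python3 plan.py 480 6 15 421 1.1
```

```text
time: 11.57
tool_pos: [0.5633, 0.1228, 0.4225]
tool_rot: [3.134, -0.004, 1.57]
contact_force: [6.4, 7.2, -2.1]
opening: 0.0006
theta 489.5 gap 0.9 tip [564.5 123.4 262.5] F [ 6.4  7.2 -2.1] Ftan 9.5 t 11.57
rotfix [-0.2  0.4  0. ] dz -1.5 C(th)-tip [-0.9 -0.4]
496:[-7.0, -4.6]  502:[-6.5, -5.3]  508:[-5.9, -5.9]  514:[-7.5, -6.5]  520:[-8.6, -7.1]  526:[-8.0, -7.5]  532:[-7.3, -7.8]  538:[-6.5, -8.1]  544:[-5.7, -8.3]  550:[-4.8, -8.4]  556:[-3.8, -8.4]  562:[-2.8, -8.3]  568:[-1.8, -8.1]  574:[1.4, -7.8]  580:[3.8, -7.5]
```

Well placed again; continuing.

```bash
python3 -m creep '[[[-7,-4,-1,0,0.3,0],[-7,-5,-1,0,0.3,0],[-6,-5,0,0,0.3,0],[-8,-5,0,-0.2,0.3,0],[-9,-6,0,-0.2,0.3,0]]]';python3 -m creep '[[[-8,-7,0,-0.2,0.3,0],[-8,-8,0,-0.2,0.3,0],[-7,-8,0,-0.2,0.2,0],[-6,-8,0,-0.2,0.2,0],[-5,-8,0,-0.2,0,0]]]';python3 plan.py 540 6 15 421 1.1
```

```text
time: 11.98
tool_pos: [0.5275, 0.1002, 0.4231]
tool_rot: [3.137, -0.004, 1.574]
contact_force: [-0.1, 2.2, -0.8]
opening: 0.0004
time: 12.4
tool_pos: [0.488, 0.0604, 0.4236]
tool_rot: [-3.125, 0.013, 1.578]
contact_force: [0.4, 0.6, -0.5]
opening: 0.0007
theta 550.5 gap 1.0 tip [485.3  58.2 263.6] F [ 0.4  0.6 -0.5] Ftan 0.5 t 12.4
rotfix [ 0.8 -1.  -0.4] dz -2.6 C(th)-tip [16.   0.3]
556:[-3.7, -8.4]  562:[-2.7, -8.3]  568:[-1.6, -8.1]  574:[2.2, -7.8]  580:[4.0, -7.4]  586:[4.7, -7.0]  592:[5.4, -6.4]  598:[6.0, -5.8]  604:[6.6, -6.6]  610:[7.1, -6.5]  616:[7.6, -5.8]  622:[7.9, -5.0]  628:[8.2, -4.2]  634:[8.3, -3.4]  640:[8.4, -2.5]
```

Run:
```python
from h import *
for n,(x,y) in dict(scene=(195,140),top=(205,100)).items():
    im=viewer.read_camera(n); h=cv2.cvtColor(im,cv2.COLOR_BGR2HSV)
    m=((h[...,0]<14)&(h[...,1]>110)&(h[...,2]>25)).astype(np.uint8)[y:y+130,x:x+150]
    k,l,s,c=cv2.connectedComponentsWithStats(m)
    print(n,[(s[i].tolist(),(c[i]+[x,y]).round(1).tolist()) for i in range(1,k) if s[i,4]>4])
    cv2.imwrite(f"pics/d_{n}.png",cv2.resize(im[y:y+130,x:x+150],(390,338),interpolation=cv2.INTER_CUBIC))
cv2.imwrite("pics/d.png",np.hstack([cv2.imread("pics/d_scene.png"),cv2.imread("pics/d_top.png")]))
```

```text
scene [([142, 0, 8, 8, 21], [341.2, 143.0]), ([71, 23, 7, 16, 38], [268.4, 170.2]), ([71, 30, 1, 8, 8], [266.0, 173.5])]
top []
```

View pics/d.png

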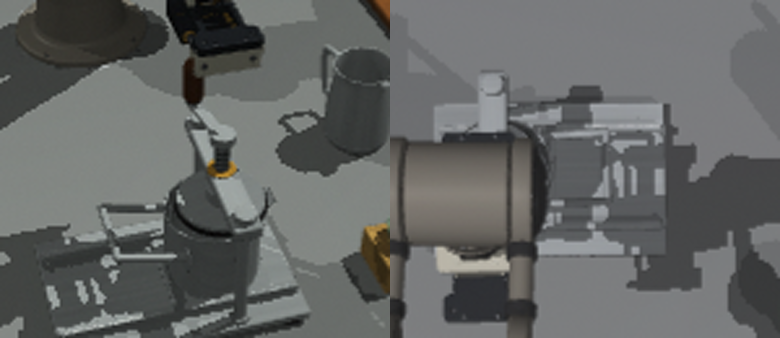

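Run:
```python
from h import *
p=plane("scene",269.2,170.8,.261); q=p[:2]-[.5812,.0503]; print(p,np.hypot(*q),np.degrees(np.arctan2(q[1],q[0]))%360)
p=plane("scene",195+218/2.6,140+133/2.6,.24); print(p)
```

```text
[0.51339965 0.03838492 0.261     ] 0.06883935035946216 189.9672502066578
[0.58664171 0.04565828 0.24      ]
```

```bash
python3 -m creep '[[[-5,6,0,0.4,-0.5,-0.4],[-3,6,6,0.4,-0.5,0],[0,0,20,0,0,0],[0,0,22,0,0,0],[0,0,20,0,0,0]]]';python3 -m creep '[[[6,-8,8,0,0,0],[14,-20,0,0,0,0],[18,-22,0,0,0,0],[18,-22,0,0,0,0],[18,-20,0,0,0,0]]]'; python3 -m creep '[[[15,-12,0,0,0,0],[8,-6,0,0,0,0],[0,0,0,0,0,0]]]'
```

```text
time: 12.92
tool_pos: [0.4783, 0.0741, 0.4904]
tool_rot: [-3.135, -0.004, 1.567]
contact_force: [0.2, -0.2, 0.5]
opening: 0.0007
time: 13.33
tool_pos: [0.5514, -0.0126, 0.5088]
tool_rot: [3.131, -0.007, 1.579]
contact_force: [0.1, 0.4, 0.0]
opening: 0.0001
time: 13.58
tool_pos: [0.5781, -0.033, 0.5088]
tool_rot: [3.128, -0.008, 1.577]
contact_force: [-0.1, 0.5, -0.0]
opening: 0.0003
```

```bash
python3 -m creep '[[[1,-8,-10,-0.4,0.8,0],[0,-4,-25,0,0,0],[0,0,-30,0,0,0],[0,0,-30,0,0,0],[0,0,-28,0,0,0]]]'; python3 -m creep '[[[0,0,-20,0,0,0],[0,0,-12,0,0,0],[0,0,-3,0,0,0]]]'
python3 - <<'E'
from h import *
s=robot.observe(); im=viewer.read_camera("wrist"); cv2.imwrite("pics/w1.png",im); print(s["tool_pos"],s["tool_rot"])
E
```

```text
time: 14.0
tool_pos: [0.5774, -0.0425, 0.3875]
tool_rot: [3.13, 0.003, 1.581]
contact_force: [0.9, 0.5, 0.6]
opening: 0.0001
time: 14.25
tool_pos: [0.5735, -0.0399, 0.3439]
tool_rot: [-3.14, 0.001, 1.584]
contact_force: [-0.8, 0.9, -0.8]
opening: 0.0007
[ 0.5734589  -0.03985073  0.34391522] [-3.13979560e+00  5.41061746e-04  1.58385361e+00]
```

View pics/w1.png

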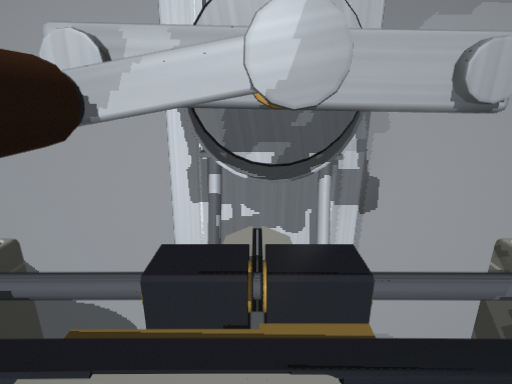

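```bash
python3 -m creep '[[[4,-4,-12,0,0,0],[3,-1,-20,0,0,0],[0,0,-20,0,0,0],[0,0,-16,0,0,0],[0,0,-8,0,0,0]]]'; python3 -m creep '[[[0,-4,0,0,0,0],[0,-4,0,0,0,0],[0,-4,0,0,0,0],[0,-4,0,0,0,0]]]'
```

```text
time: 14.72
tool_pos: [0.5824, -0.0447, 0.2703]
tool_rot: [3.13, 0.004, 1.586]
contact_force: [-0.9, -0.3, -0.1]
opening: 0.0006
time: 15.05
tool_pos: [0.583, -0.0617, 0.271]
tool_rot: [3.129, 0.005, 1.588]
contact_force: [0.1, 0.2, 1.2]
opening: 0.0006
```

```bash
python3 -m creep '[[[0,-4,-1,0,0.6,-0.5],[0,-5,-1,0,0,-0.5],[0,-6,0,0,0,0],[0,-8,0,0,0,0],[0,-9,0,0,0,0]]]'; python3 -m creep '[[[0,-10,0,0,0,0],[0,-10,0,0,0,0],[0,-10,0,0,0,0],[0,-10,0,0,0,0],[0,-10,0,0,0,0]]]'
```

```text
time: 15.47
tool_pos: [0.5834, -0.0951, 0.2713]
tool_rot: [3.137, 0.002, 1.569]
contact_force: [-1.0, 3.7, -1.2]
opening: 0.0002
time: 15.88
tool_pos: [0.5831, -0.1506, 0.2713]
tool_rot: [3.137, 0.001, 1.568]
contact_force: [-0.0, 4.7, 0.7]
opening: 0.0004
```

```bash
python3 -m creep '[[[0,-10,0,0,0,0],[0,-10,0,0,0,0],[0,-8,0,0,0,0],[0,-6,0,0,0,0],[0,-5,0,0,0,0]]]'; python3 -m creep '[[[0,-4,0,0,0,0],[0,-4,0,0,0,0],[0,-4,0,0,0,0]]]'; python3 -m creep '[[[0,-3,0,0,0,0],[0,-3,0,0,0,0],[0,-3,0,0,0,0]]]'
```

```text
time: 16.3
tool_pos: [0.5828, -0.196, 0.2712]
tool_rot: [3.137, 0.001, 1.566]
contact_force: [1.7, 14.2, -1.8]
opening: 0.0003
time: 16.55
tool_pos: [0.5832, -0.1997, 0.2714]
tool_rot: [3.14, -0.022, 1.566]
contact_force: [1.0, 17.5, 3.4]
opening: -0.0
time: 16.8
tool_pos: [0.5837, -0.2019, 0.2715]
tool_rot: [-3.14, -0.037, 1.569]
contact_force: [-0.4, 13.8, 3.0]
opening: 0.0005
```

```bash
python3 -m creep '[[[0,6,0,0,0,0],[0,8,0,-1,0,0],[0,4,0,-1,0,0],[0,0,10,0,0,0],[0,0,25,0,0,0]]]'; python3 -m creep '[[[0,0,35,0,0,0],[0,0,35,0,0,0],[0,0,35,0,0,0],[0,-10,25,0,0,0],[-10,-20,10,0,0,0]]]'; python3 -m creep '[[[-30,-20,0,0,0,0],[-30,-20,0,0,0,0],[-30,-20,0,0,0,0],[-20,-10,0,0,0,0],[0,0,0,0,0,0]]]'
python3 - <<'E'
from h import *
a=viewer.read_camera("scene")[120:300,60:360]; b=viewer.read_camera("top")[100:280,180:440]
cv2.imwrite("pics/e.png",np.vstack([cv2.resize(a,(500,300)),cv2.resize(b,(500,300))])[:600])
E
```

```text
time: 17.22
tool_pos: [0.5826, -0.183, 0.3033]
tool_rot: [-3.132, 0.002, 1.571]
contact_force: [0.1, -0.5, 0.3]
opening: 0.0003
time: 17.63
tool_pos: [0.5716, -0.2109, 0.4554]
tool_rot: [-3.135, 0.008, 1.575]
contact_force: [-0.1, 0.1, -0.7]
opening: 0.0005
time: 18.05
tool_pos: [0.4553, -0.2858, 0.4658]
tool_rot: [3.137, 0.025, 1.575]
contact_force: [0.3, -0.9, 0.9]
opening: 0.0002
```

View pics/e.png

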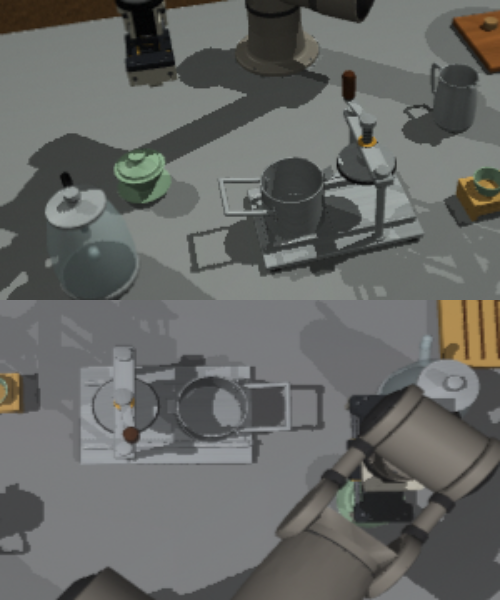

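Run:
```python
from h import *
print(plane("top",180+289*.52,100+108*.6,.115), "start y -0.0737"); s=robot.observe(); print(s["time"],s["contact_force"])
robot.hand_in()
```

```text
[ 0.57458119 -0.21689558  0.115     ] start y -0.0737
18.15 [-0.14885419  1.12249785 -0.89710672]
the job is handed in; nothing more can be done
```

The press is unwound and the pot is drawn out to its end stop. I handed the job in at 18 s, with no verdict reported.

- **Crank:** I pushed the knob round with the closed fingers. It dragged at about 11–13 N for roughly 1.4 turns, then fell to about 0.5 N. I stopped about 1/10 to 1/6 of a turn after it went light. The scene camera put the knob at 190°, which agreed with the estimate from the tool position.
- **Pot:** I hooked the bow handle and pulled. It slid at about 4–5 N, then the force rose to 14–17 N at the stop. The top camera showed the handle had moved about 143 mm against the nominal 140 mm, which is within measuring error.
- **Last checks:** In the final pictures the pot stands clear of the plate, and the plate is under the crossbar. The arm was clear of everything, with the force reading about 1.4 N, near its noise level. I judged the other objects by eye only: the kettle, gaiwan, pitcher and rack look undisturbed, though the arm partly hid the gaiwan and kettle in the top view and the rack was only partly in frame.
- **Not measured:** I inferred the plate's height from the crank angle.
- **Correction on the way:** Twice the fingers drifted inwards on the knob and had to be backed off and set behind it again. The sideways force peaked at about 25 N.

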